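# Close up the row of tins on the bench shelf

### The arm

A 7-joint arm with a two-finger parallel gripper is mounted at the origin on the work surface. World frame = base frame: x ahead of the robot, y to its left, z up, the work surface at z = 0. Lengths are in m, angles in degrees, forces in N, time in s.
With the tool pointing down it reaches from about 0.4 to 0.9 m from the base axis. Payload 5.5 kg.
Tool frame: the origin (TCP) lies on the centre line of the jaws, within the pads' length; the fingertips stand 14 mm ahead of it and the grasp point (between the pads) lies 5 mm behind it (manip.nose_length is the distance from the TCP to the fingertips, in m); z points along the fingers, y is the line along which they close (so a half turn about z gives the same grasp; the last joint's range is limited). The gripper opens to 85 mm and grips with 20 to 120 N. Pads are 22 mm wide; open, the fingers measure 114 mm over their backs; the gripper's body (76 mm by 85 mm) begins 54 mm behind the grasp point. The pads swing forward as they close: fully open they stand 13 mm farther back than shut.
Start: joints at [-50.924, 28.699, -24.465, 88.831, 12.651, 65.22, -12.049], TCP at [0.264, 0.594, 0.245] pointing down, gripper open.
Joint ranges: [-164.97, 164.97], [-17.58, 116.51], [-87.97, 89.64], [11.32, 138.91], [-80.73, 260.73], [10.89, 115.49], [-147.41, 147.41]. Speed limits (degrees/s): [147.25, 147.25, 180, 180, 180, 180, 180].

### API

Orientations are given as [roll, pitch, yaw] about the fixed x, y, z axes, in that order (R = Rz(yaw) Ry(pitch) Rx(roll)).
In Python, from station import manip gives the robot as it stands.
- The arm moves only by the tool arm_command, never from a script. Its argument "moves" is a list of rows, each a list of 3 entries, a list of its own where there are three numbers: the finger opening in mm, from 0 to 85.4, then the shift along the world's x, y, z in mm, then the turn, a rotation vector about the world's x, y, z in rad. In form: [[jaw, [dx, dy, dz], [ax, ay, az]], ...]. A call has 1 to 8 rows; each row is the pose to reach, as a shift and turn from the pose commanded when the call began; what a row does not reach only later rows make up. A row lasts 1/12 s, in which the tool goes at most 41.7 mm and 7.16 degrees, less where a joint would pass 70% of its speed; a pose out of reach is approached as far as the arm can. A call with a gripper value outside its range is refused whole. The fingers move at their own pace and stop on an object; "force" is the grip in N (left out, the last holds). Time passes only in rows, so rows that repeat a pose let the fingers close. It gives the time, the measured TCP pose, the force, the opening and the grip force at its end, in the units of the state.
- manip.observe(): the state, without advancing time (a new reading comes with each control period).
- manip.get_image(name): name is "scene" or "top" or "wrist"; returns a dict with "frame" (480x640x3 uint8, red, green, blue), "mtx" (3x3 intrinsics, pixels), "R" (3x3) and "t" (3): a world point X has camera coordinates R X + t. Camera axes: x right, y down, z forward; pixel columns grow to the right and rows downward; lengths in m; the calibration is good to about 2 mm. A picture is of the moment at which its call begins. There is no depth.
- manip.close_job(): hands the job in; it is judged then, once.
The state is a dict: "clock": time; "q": joint angles; "qvel": joint speeds; "tau": joint torques, N m; "tool_pos": TCP position; "orientation": TCP orientation; "force": force on the tool from outside, world axes, zero at the start; "wrist_torque": the same for the moment, N m; "finger_gap": finger opening in m; "grip_force": force on a finger pad.
Only numpy, scipy, OpenCV 4.12 (cv2) and the standard library are available. Lean on these libraries where they do the work, as an engineer would, in place of code of your own. Each camera call takes 0.05 s, during which the arm holds its last target. There are 200 camera calls.

### The job

Two of the four round copper tins have been left standing forward on the low bench shelf. Slide them back, upright and without lifting them off the board, so that all four tins stand in one straight row against the backboard, side by side and touching or nearly so, in any order. Leave the awl, the jig, the jar and everything else where they are.

Things in the scene. Friction and masses are not known exactly. Their poses are not given: they have to be found in the camera images.
- shelf: low oak bench shelf, fixed on the bench, open front towards the robot: a board 280 mm deep (x) and 760 mm wide (y) on feet, board top 100 mm above the bench. Origin at the centre of the footprint at bench height, x towards the backboard, y along the shelf to the left; it may be turned a few degrees. End cheeks 35 mm high above the board, inner faces at y = +-362 mm
- backboard_mid (a point): middle of the foot of the backboard's front face, at the height of the board's top, 122 mm behind the shelf's origin; axes as the shelf's. The backboard runs along the whole back and stands 45 mm above the board; a tin touching it has its centre 46 mm in front of this face (x = -46 mm here)
- tin_a: one of four like round copper tins with slip lids, 92 mm in diameter, 54 mm tall, 0.28 to 0.56 kg, too wide for most grippers; origin at the centre of its underside, z up. At the start two tins (which varies) stand side by side at the backboard, two stand forward on the board, one left and one right, with free space at the backboard on both sides of the pair. They slide with ordinary friction and do not tip when pushed low
- tin_b: one of four like round copper tins with slip lids, 92 mm in diameter, 54 mm tall, 0.28 to 0.56 kg, too wide for most grippers; origin at the centre of its underside, z up. At the start two tins (which varies) stand side by side at the backboard, two stand forward on the board, one left and one right, with free space at the backboard on both sides of the pair. They slide with ordinary friction and do not tip when pushed low
- tin_c: one of four like round copper tins with slip lids, 92 mm in diameter, 54 mm tall, 0.28 to 0.56 kg, too wide for most grippers; origin at the centre of its underside, z up. At the start two tins (which varies) stand side by side at the backboard, two stand forward on the board, one left and one right, with free space at the backboard on both sides of the pair. They slide with ordinary friction and do not tip when pushed low
- tin_d: one of four like round copper tins with slip lids, 92 mm in diameter, 54 mm tall, 0.28 to 0.56 kg, too wide for most grippers; origin at the centre of its underside, z up. At the start two tins (which varies) stand side by side at the backboard, two stand forward on the board, one left and one right, with free space at the backboard on both sides of the pair. They slide with ordinary friction and do not tip when pushed low
- awl: bystander: voicing awl with bone handle and brass ferrule, 140 mm long, 22 mm high, lying on the front half of the shelf between the two forward tins, its spike roughly towards the backboard; origin at its underside, mid length, x along it
- jig: bystander: brass hammer boring jig, 105 x 50 mm, 72 mm high, standing at one end of the shelf (either end); origin at the centre of its underside
- jar: bystander: squat amber glass jar with wooden stopper, 54 mm in diameter, 71 mm high, standing at the other end of the shelf; origin at the centre of its underside
- key_lever: bystander: beech key lever 380 mm long, 22 mm wide, 38 mm high over its capstan, lying on the bench to the left of the shelf; origin at its underside, mid length
- mallet: bystander: small beech mallet 200 mm long, head 45 mm high, lying on the bench to the left; origin at its underside, x along the handle to the head
- paddle: bystander: flat wooden sanding paddle 260 mm long, 9 mm thick, lying on the bench to the right of the shelf; origin at its underside
Not all that is in view belongs to the job. What is shaped like the tin_b but purple is not meant.

How it is judged (in metres and radians):
At the end, for the whole second after the job is handed in: All four tins stand upright (within 6 degrees) and still on the shelf's board, each within 8 mm of the backboard, and side by side in one row in any order: the three gaps between neighbours add up to less than 20 mm (no two tin centres farther apart than 296 mm) (x of each of tin_a, tin_b, tin_c, tin_d in the frame of backboard_mid above -0.054 m and angle between each of tin_a, tin_b, tin_c, tin_d's own z axis and vertical below 0.1 rad and z of tin_a in the frame of backboard_mid between -0.006 and 0.006 m and linear speed of each of tin_a, tin_b, tin_c, tin_d below 0.01 m/s and z of tin_b in the frame of backboard_mid between -0.006 and 0.006 m and z of tin_c in the frame of backboard_mid between -0.006 and 0.006 m and z of tin_d in the frame of backboard_mid between -0.006 and 0.006 m and horizontal distance between tin_a and tin_b below 0.296 m and horizontal distance between each of tin_a, tin_b and tin_c below 0.296 m and horizontal distance between each of tin_a, tin_b, tin_c and tin_d below 0.296 m); the robot touches nothing.
It fails at once if a tin is lifted off the board (more than 15 mm) (z of any of tin_a, tin_b, tin_c, tin_d in the frame of backboard_mid above 0.015 m).
It fails at once if a tin is tipped by more than 20 degrees (angle between any of tin_a, tin_b, tin_c, tin_d's own z axis and vertical above 0.35 rad).
It fails at once if a bystander (voicing awl, boring jig, jar, key lever, mallet, sanding paddle) is shifted by more than 30 mm (distance of any of awl, jig, jar, key_lever, mallet, paddle from where it was at the start of the episode above 0.03 m).
It also fails if it takes over 72 s, if anything falls off the work surface, if the arm or the gripper's body presses on something with over 40 N, if the wrist force passes 120 N, or if a joint passes its speed limit or range.

## Working session

There is one attempt and no reset: what is moved stays moved. The work goes in short steps, Python scripts to look and compute and a tool call to move; the robot and the scene stay as the last step left them, time stands still between calls to the robot, and variables do not carry over. Pictures are saved under pics/ and viewed, at most 10 in all, crops included, and the job is handed in when it is done.

Besides the shell and the picture viewer there is one more tool, called as name(argument=value, ...), one argument or row to a line, values as JSON. arm_command: Moves the arm, as the interface text tells. Its arguments: {"type":"object","properties":{"moves":{"type":"array"},"force":{"type":"number"}},"required":["moves"]}

```bash
mkdir -p pics; python3 - <<'E'
from station import manip
import cv2,numpy as np
s=manip.observe();print(s['clock'],s['tool_pos'],s['orientation'],s['finger_gap'],s['force'])
for n in("top","scene"):
    i=manip.get_image(n);cv2.imwrite(f"pics/{n}0.png",i["frame"][:,:,::-1]);np.savez(f"{n}0.npz",**i)
    print(n,i["mtx"].tolist(),i["R"].round(4).tolist(),i["t"].round(4).tolist())
E
```

```text
0.0 [0.26409419 0.59319506 0.24425691] [-1.79888031e+02 -3.76218906e-03  1.56006370e+02] 0.08543644638702301 [-1.0861849  -0.61437844 -0.29551731]
top [[439.0671212679304, 0.0, 324.27148738033827], [0.0, 439.0671212679304, 237.92813807090914], [0.0, 0.0, 1.0]] [[0.0071, -0.9997, 0.0247], [-0.9903, -0.0105, -0.1384], [0.1386, -0.0235, -0.9901]] [0.041, 0.5022, 1.1414]
scene [[510.41315132719654, 0.0, 315.8417657751167], [0.0, 510.41315132719654, 239.17309941452686], [0.0, 0.0, 1.0]] [[-0.6979, 0.7162, 0.0065], [0.4722, 0.4669, -0.7477], [-0.5385, -0.5187, -0.664]] [0.2867, -0.1795, 2.0409]
```

View pics/top0.png

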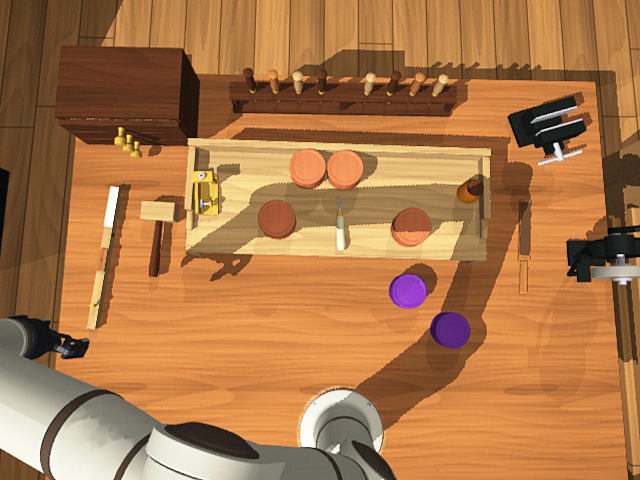

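View pics/scene0.png

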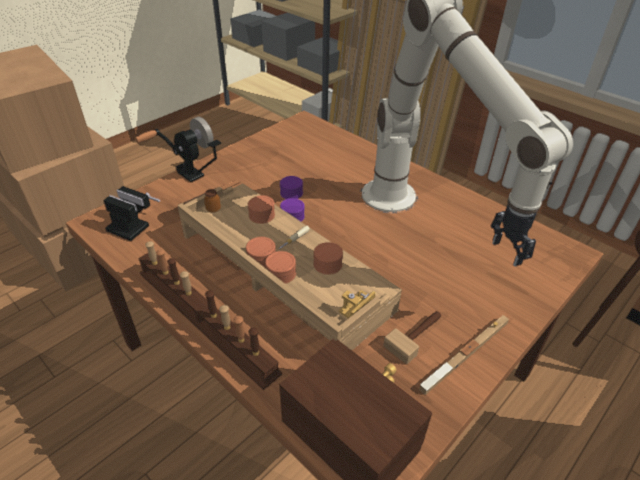

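The top view shows the pair at the backboard at (308,168) and (345,170), with the forward tins at (277,219) and (411,226). The awl is at (340,228), the jig at (206,193) and the jar at (470,190). The purple tins are decoys in front of the shelf.

```bash
cat > h.py <<'E'
import cv2,numpy as np
def ray(im,uv,z):
    K,R,t=im["mtx"],im["R"],im["t"]; c=-R.T@t
    d=R.T@np.linalg.inv(K)@np.array([uv[0],uv[1],1.]); return c+d*(z-c[2])/d[2]
def rectify(im,z,x0,x1,y0,y1,s):  # metric image of the plane z: rows x down from x1, cols y down from y1, s px/m
    K,R,t=im["mtx"],im["R"],im["t"]
    H=K@np.c_[R[:,0],R[:,1],R[:,2]*z+t]
    A=np.array([[0,-1/s,x1],[-1/s,0,y1],[0,0,1]])
    return cv2.warpPerspective(np.array(im["frame"]),np.linalg.inv(H@A),(int((y1-y0)*s),int((x1-x0)*s)))
E
python3 - <<'E'
from h import *
im=dict(np.load("top0.npz"))
hsv=cv2.cvtColor(im["frame"],cv2.COLOR_RGB2HSV)
for p in [(308,168),(345,170),(277,219),(411,232),(405,215),(330,215),(250,180),(300,300)]: print(p,hsv[p[1],p[0]],ray(im,p,.154).round(3))
for n,p,z in [("bl",(196,150),.1),("br",(484,157),.1),("fl",(187,252),.1),("fr",(485,260),.1),("awl tip",(339,196),.11),("awl end",(340,250),.11),("jig",(206,193),.14),("jar",(468,192),.14)]: print(n,ray(im,p,z).round(3))
r=rectify(im,.154,.45,.85,-.42,.42,950); cv2.imwrite("pics/rect.png",r[:,:,::-1])
E
```

```text
(308, 168) [ 12 157 244] [0.658 0.09  0.154]
(345, 170) [ 12 158 245] [ 0.654 -0.001  0.154]
(277, 219) [  9 170 170] [0.53  0.163 0.154]
(411, 232) [ 10 170 235] [ 0.502 -0.161  0.154]
(405, 215) [ 10 170 156] [ 0.543 -0.148  0.154]
(330, 215) [ 17 128 163] [0.541 0.035 0.154]
(250, 180) [ 21 108 244] [0.626 0.23  0.154]
(300, 300) [ 14 166 226] [0.337 0.104 0.154]
bl [0.718 0.38  0.1  ]
br [ 0.711 -0.37   0.1  ]
fl [0.454 0.39  0.1  ]
fr [ 0.441 -0.361  0.1  ]
awl tip [0.599 0.011 0.11 ]
awl end [0.461 0.008 0.11 ]
jig [0.595 0.339 0.14 ]
jar [ 0.606 -0.309  0.14 ]
```

View pics/rect.png

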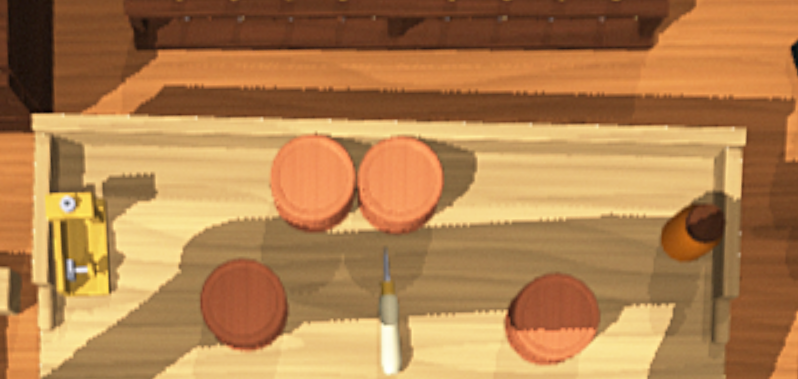

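arm_command(
  moves=[
    [60,[30,-30,0],[0,0,0.08]],
    [60,[48,-66,0],[0,0,0.16]],
    [60,[64,-102,0],[0,0,0.24]],
    [60,[80,-138,0],[0,0,0.32]],
    [60,[96,-174,0],[0,0,0.4]],
    [60,[112,-210,0],[0,0,0.48]],
    [60,[128,-246,0],[0,0,0.569]],
    [60,[140,-280,0],[0,0,0.569]],
  ],
)

```text
clock: 0.77
tool_pos: [0.4052, 0.3112, 0.2449]
orientation: [-180.0, -0.0, -171.2]
force: [1.1, 0.3, -0.2]
finger_gap: 0.0598
grip_force: 0.0
```

arm_command(
  moves=[
    [60,[14,-35,0],[0,0,0]],
    [60,[28,-70,0],[0,0,0]],
    [60,[42,-105,0],[0,0,0]],
    [60,[53,-140,0],[0,0,0]],
    [60,[58,-160,0],[0,0,0]],
    [60,[58,-160,0],[0,0,0]],
    [60,[58,-160,0],[0,0,0]],
  ],
)

```text
clock: 1.35
tool_pos: [0.4624, 0.1523, 0.245]
orientation: [-180.0, -0.0, -171.6]
force: [-0.2, 0.2, -0.9]
finger_gap: 0.0599
grip_force: 0.0
```

arm_command(
  moves=[
    [60,[0,0,-40],[0,0,0]],
    [60,[0,0,-75],[0,0,0]],
    [60,[0,0,-100],[0,0,0]],
    [60,[0,0,-115],[0,0,0]],
    [60,[0,0,-120],[0,0,0]],
    [60,[0,0,-120],[0,0,0]],
    [60,[0,0,-120],[0,0,0]],
  ],
)

```text
clock: 1.93
tool_pos: [0.4624, 0.1551, 0.1258]
orientation: [180.0, 0.0, -171.3]
force: [1.0, -0.2, 0.8]
finger_gap: 0.0604
grip_force: 0.0
```

```bash
python3 - <<'E'
from h import *
from station import manip
i=manip.get_image("top"); r=rectify(i,.154,.45,.85,-.42,.42,950)
w=manip.get_image("wrist")["frame"]
o=np.zeros((600,798,3),np.uint8);o[:r.shape[0]]=r[:,:798]
ww=cv2.resize(w,(293,220));o[380:600,:293]=ww
cv2.imwrite("pics/a.png",o[:,:,::-1])
E
```

```text
(no output)
```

View pics/a.png

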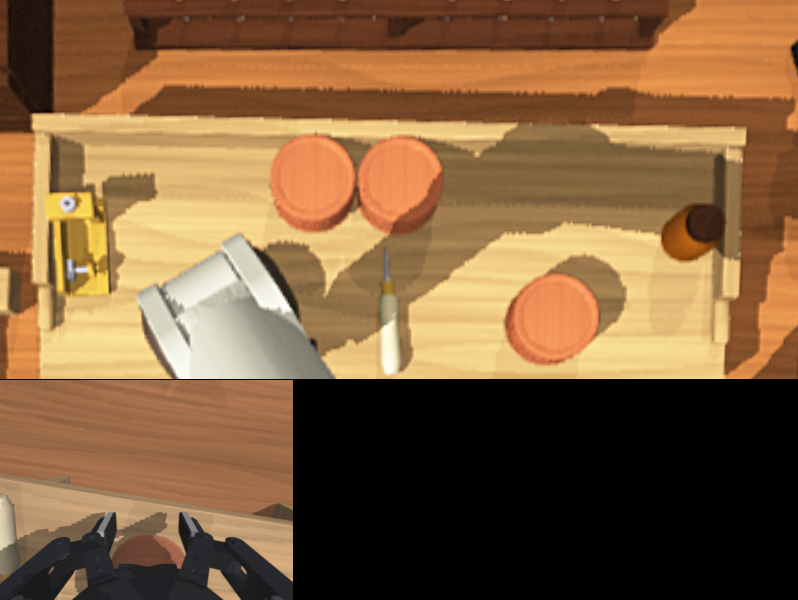

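The tin is centred between the fingers, so I'll push.

arm_command(
  moves=[
    [60,[15,2,0],[0,0,0]],
    [60,[30,4,0],[0,0,0]],
    [60,[45,6,0],[0,0,0]],
    [60,[60,9,0],[0,0,0]],
    [60,[75,11,0],[0,0,0]],
    [60,[90,13,0],[0,0,0]],
    [60,[105,16,0],[0,0,0]],
    [60,[112,17,0],[0,0,0]],
  ],
)

```text
clock: 2.7
tool_pos: [0.5757, 0.1713, 0.1266]
orientation: [180.0, 0.1, -171.4]
force: [-3.6, 0.3, 1.7]
finger_gap: 0.0599
grip_force: 2.0
```

arm_command(
  moves=[
    [60,[8,1,0],[0,0,0]],
    [60,[16,2,0],[0,0,0]],
    [60,[24,3,0],[0,0,0]],
    [60,[32,4,0],[0,0,0]],
    [60,[36,4,0],[0,0,0]],
    [60,[40,4,0],[0,0,0]],
    [60,[42,4,0],[0,0,0]],
    [60,[42,4,0],[0,0,0]],
  ],
)

```text
clock: 3.37
tool_pos: [0.6139, 0.1779, 0.1262]
orientation: [179.8, -0.2, -171.2]
force: [-7.2, 3.2, 5.7]
finger_gap: 0.0601
grip_force: 6.0
```

```bash
python3 - <<'E'
from h import *
from station import manip
i=manip.get_image("top"); r=rectify(i,.154,.45,.85,-.42,.42,950)
w=manip.get_image("wrist")["frame"]
o=np.zeros((600,798,3),np.uint8);o[:r.shape[0]]=r[:,:798]
ww=cv2.resize(w,(293,220));o[380:600,:293]=ww
s=manip.get_image("scene")["frame"][200:310,200:400];o[380:600,300:700]=cv2.resize(s,(400,220))
cv2.imwrite("pics/b.png",o[:,:,::-1])
E
```

```text
(no output)
```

View pics/b.png

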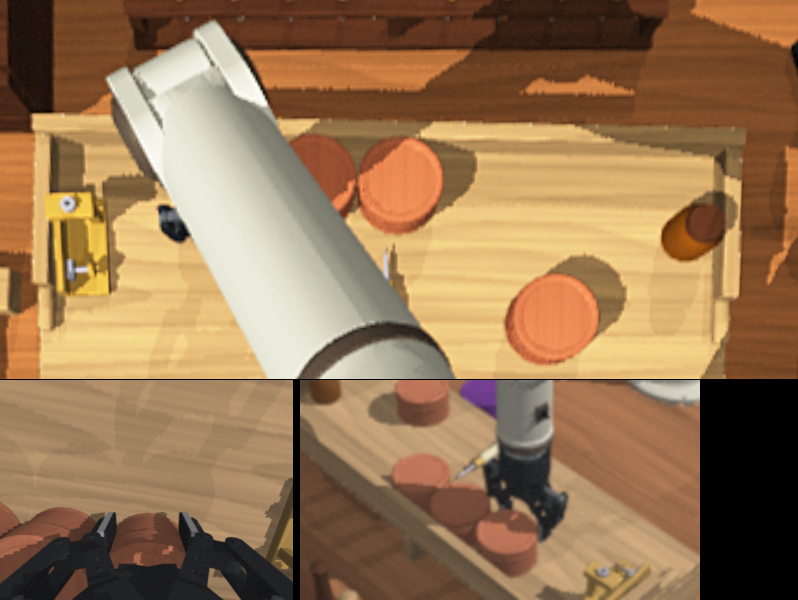

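The tin is at the end of the row, with only a small gap if any. The force has started to rise, so I'll press on gently.

arm_command(
  moves=[
    [60,[2,0,0],[0,0,0]],
    [60,[4,-1,0],[0,0,0]],
    [60,[5,-2,0],[0,0,0]],
    [60,[5,-2,0],[0,0,0]],
  ],
)

```text
clock: 3.85
tool_pos: [0.6185, 0.1774, 0.1262]
orientation: [179.7, -0.2, -171.2]
force: [-9.2, 5.3, 4.1]
finger_gap: 0.0602
grip_force: 6.3
```

arm_command(
  moves=[
    [60,[2,-1,0],[0,0,0]],
    [60,[4,-2,0],[0,0,0]],
    [60,[5,-3,0],[0,0,0]],
    [60,[5,-3,0],[0,0,0]],
  ],
)

```text
clock: 4.18
tool_pos: [0.6218, 0.1772, 0.1261]
orientation: [179.6, -0.3, -171.0]
force: [-11.7, 10.1, 5.7]
finger_gap: 0.0599
grip_force: 8.9
```

The force is building against the wall and the neighbour. I'll back off, rise, and go over to the right-hand tin.

arm_command(
  moves=[
    [60,[-10,-1,0],[0,0,0]],
    [60,[-40,-6,0],[0,0,0]],
    [60,[-70,-10,0],[0,0,0]],
    [60,[-100,-14,20],[0,0,0]],
    [60,[-130,-18,50],[0,0,0]],
    [60,[-160,-22,80],[0,0,0]],
    [60,[-160,-22,115],[0,0,0]],
    [60,[-160,-22,120],[0,0,0]],
  ],
)

```text
clock: 4.85
tool_pos: [0.4678, 0.149, 0.2519]
orientation: [180.0, 0.6, -171.3]
force: [1.5, 0.1, 0.8]
finger_gap: 0.0599
grip_force: 0.0
```

```bash
python3 - <<'E'
from h import *
from station import manip
i=manip.get_image("top"); r=rectify(i,.154,.45,.85,-.42,.42,950)
cv2.imwrite("pics/c.png",r[:,:798,::-1]);s=manip.observe();print(s['tool_pos'],s['orientation'])
E
```

```text
[0.46879014 0.1489494  0.25098853] [ 179.98352557    0.6287672  -171.3644727 ]
```

View pics/c.png

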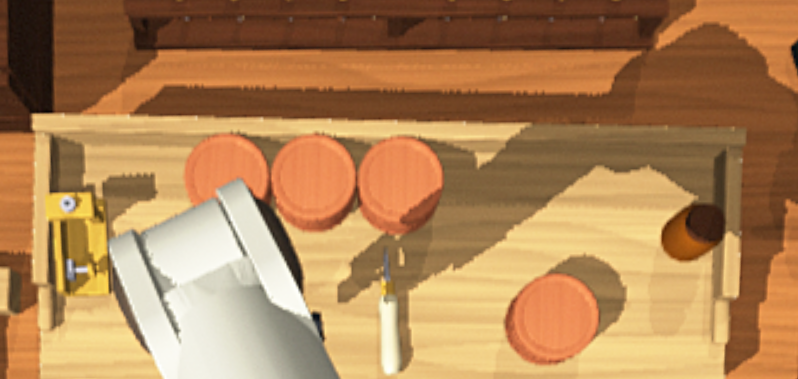

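Three tins now stand in a row: lid centres (227,175), (314,176) and (400,180). Next is the right tin at (556,314).

arm_command(
  moves=[
    [60,[0,-35,0],[0,0,0.06]],
    [60,[-2,-72,0],[0,0,0.12]],
    [60,[-4,-110,0],[0,0,0.18]],
    [60,[-6,-148,0],[0,0,0.24]],
    [60,[-8,-186,0],[0,0,0.321]],
    [60,[-10,-224,0],[0,0,0.321]],
    [60,[-11,-262,0],[0,0,0.321]],
    [60,[-12,-300,0],[0,0,0.321]],
  ],
)

```text
clock: 5.57
tool_pos: [0.4541, -0.1543, 0.2453]
orientation: [-179.9, 0.0, -153.0]
force: [1.6, -0.2, 0.6]
finger_gap: 0.0602
grip_force: 0.0
```

arm_command(
  moves=[
    [60,[-2,-30,0],[0,0,0]],
    [60,[-3,-45,0],[0,0,0]],
    [60,[-3,-46,0],[0,0,0]],
    [60,[-3,-46,0],[0,0,0]],
    [60,[-3,-46,0],[0,0,0]],
  ],
)

```text
clock: 5.98
tool_pos: [0.4515, -0.1971, 0.245]
orientation: [180.0, 0.0, -152.9]
force: [0.7, 0.9, 1.1]
finger_gap: 0.0599
grip_force: 0.0
```

arm_command(
  moves=[
    [60,[0,0,-40],[0,0,0]],
    [60,[0,0,-75],[0,0,0]],
    [60,[0,0,-100],[0,0,0]],
    [60,[0,0,-115],[0,0,0]],
    [60,[0,0,-119],[0,0,0]],
    [60,[0,0,-119],[0,0,0]],
    [60,[0,0,-119],[0,0,0]],
  ],
)

```text
clock: 6.57
tool_pos: [0.4522, -0.1974, 0.127]
orientation: [-180.0, 0.1, -152.9]
force: [0.5, 0.3, 0.6]
finger_gap: 0.0602
grip_force: 0.0
```

arm_command(
  moves=[
    [60,[14,7,0],[0,0,0]],
    [60,[28,14,0],[0,0,0]],
    [60,[42,21,0],[0,0,0]],
    [60,[56,28,0],[0,0,0]],
    [60,[70,35,0],[0,0,0]],
    [60,[84,42,0],[0,0,0]],
    [60,[98,49,0],[0,0,0]],
    [60,[112,55,0],[0,0,0]],
  ],
)

```text
clock: 7.23
tool_pos: [0.5638, -0.1433, 0.1278]
orientation: [-179.9, -0.1, -153.0]
force: [-4.6, -2.6, 4.5]
finger_gap: 0.0601
grip_force: 3.0
```

arm_command(
  moves=[
    [60,[9,5,0],[0,0,0]],
    [60,[18,9,0],[0,0,0]],
    [60,[27,13,0],[0,0,0]],
    [60,[36,17,0],[0,0,0]],
    [60,[42,20,0],[0,0,0]],
    [60,[46,22,0],[0,0,0]],
    [60,[48,23,0],[0,0,0]],
    [60,[48,23,0],[0,0,0]],
  ],
)

```text
clock: 7.9
tool_pos: [0.6117, -0.1205, 0.1275]
orientation: [-179.9, -0.0, -153.0]
force: [-3.8, -2.3, 4.5]
finger_gap: 0.0597
grip_force: 3.6
```

Only friction so far; a few mm remain.

arm_command(
  moves=[
    [60,[2,1,0],[0,0,0]],
    [60,[4,2,0],[0,0,0]],
    [60,[6,3,0],[0,0,0]],
    [60,[7,4,0],[0,0,0]],
    [60,[7,4,0],[0,0,0]],
  ],
)

```text
clock: 8.32
tool_pos: [0.6184, -0.1171, 0.1275]
orientation: [-179.9, -0.0, -153.0]
force: [-3.9, -3.3, 4.2]
finger_gap: 0.0599
grip_force: 3.9
```

arm_command(
  moves=[
    [60,[2,1,0],[0,0,0]],
    [60,[4,2,0],[0,0,0]],
    [60,[4,2,0],[0,0,0]],
  ],
)

```text
clock: 8.57
tool_pos: [0.6218, -0.1154, 0.1275]
orientation: [-179.9, -0.1, -153.1]
force: [-5.9, -3.1, 6.4]
finger_gap: 0.0602
grip_force: 4.8
```

arm_command(
  moves=[
    [60,[2,1,0],[0,0,0]],
    [60,[4,2,0],[0,0,0]],
    [60,[4,2,0],[0,0,0]],
  ],
)

```text
clock: 8.82
tool_pos: [0.622, -0.1154, 0.1273]
orientation: [180.0, -0.5, -153.1]
force: [-17.7, -5.4, 13.6]
finger_gap: 0.0599
grip_force: 11.5
```

```bash
python3 - <<'E'
from h import *
from station import manip
i=manip.get_image("top"); r=rectify(i,.154,.45,.85,-.42,.42,950)
w=manip.get_image("wrist")["frame"]
o=np.zeros((600,798,3),np.uint8);o[:r.shape[0]]=r[:,:798]
o[380:600,:293]=cv2.resize(w,(293,220))
s=manip.get_image("scene")["frame"][180:290,200:400];o[380:600,300:700]=cv2.resize(s,(400,220))
cv2.imwrite("pics/d.png",o[:,:,::-1])
E
```

```text
(no output)
```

View pics/d.png

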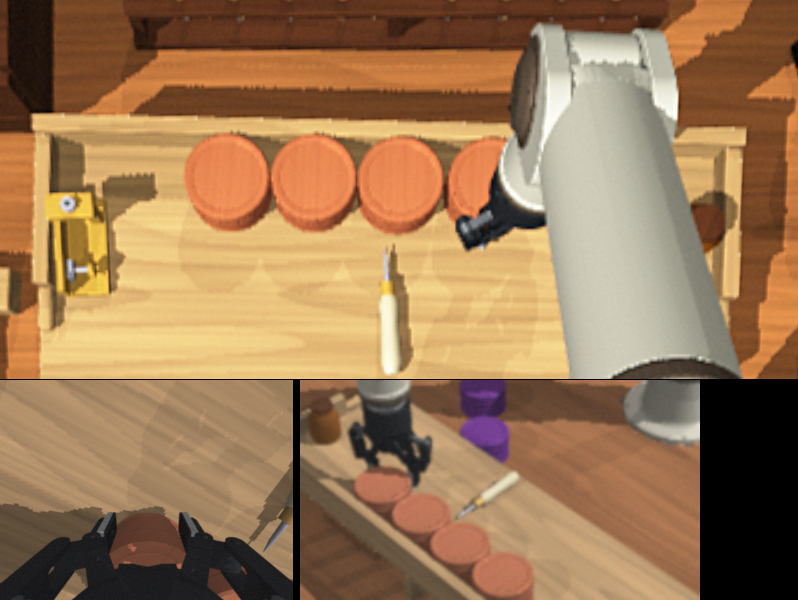

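The tin is against the wall with a gap of about 4 mm to its neighbour, inside the tolerance. I'll back off and verify.

arm_command(
  moves=[
    [60,[-9,-4,0],[0,0,0]],
    [60,[-30,-15,0],[0,0,0]],
    [60,[-55,-27,0],[0,0,0]],
    [60,[-80,-39,0],[0,0,0]],
    [60,[-105,-51,20],[0,0,0]],
    [60,[-130,-64,50],[0,0,0]],
    [60,[-150,-74,80],[0,0,0]],
    [60,[-160,-80,110],[0,0,0]],
  ],
)

```text
clock: 9.63
tool_pos: [0.4642, -0.193, 0.2378]
orientation: [-180.0, -0.0, -153.1]
force: [1.9, -0.1, -0.2]
finger_gap: 0.0598
grip_force: 0.0
```

arm_command(
  moves=[
    [60,[0,-35,5],[0,0,0]],
    [60,[0,-70,5],[0,0,0]],
    [60,[0,-100,5],[0,0,0]],
    [60,[0,-100,5],[0,0,0]],
    [60,[0,-100,5],[0,0,0]],
  ],
)

```text
clock: 10.05
tool_pos: [0.4668, -0.2939, 0.2421]
orientation: [-179.9, 0.1, -153.2]
force: [-0.5, 1.7, 0.3]
finger_gap: 0.0601
grip_force: 0.0
```

```bash
python3 - <<'E'
from h import *
from station import manip
i=manip.get_image("top"); r=rectify(i,.154,.45,.85,-.42,.42,950)
cv2.imwrite("pics/e.png",cv2.resize(r[90:270,150:550],(800,360))[:,:,::-1])
E
```

```text
(no output)
```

View pics/e.png

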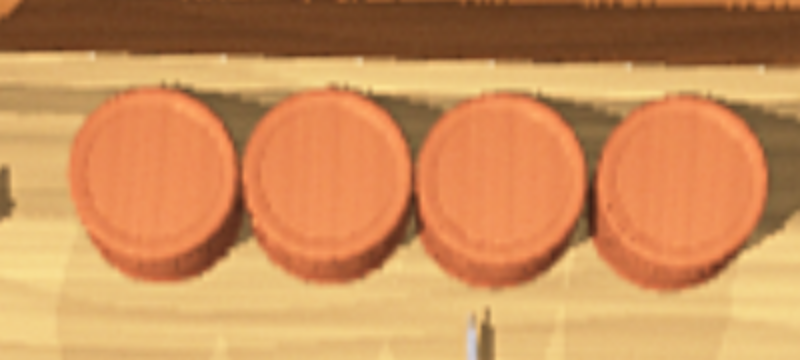

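The close-up shows lid centres at columns 154, 327, 502 and 683, a span of about 278 mm against the 296 mm limit. All four tins are equally close to the backboard, within about 1 mm of each other. I'll hand in now.

```bash
python3 -c "
from station import manip
print(manip.close_job())"
```

```text
the job is handed in; nothing more can be done
None
```

The job is handed in: all four tins stand in one row against the backboard, with an end-to-end centre span of about 278 mm measured against the 296 mm limit, and no bystander was seen to move; the judge's verdict was not shown.

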